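# Turn the circuit board over in its bench holder

### The arm

A 6-joint arm with a two-finger parallel gripper is mounted at the origin on the work surface. World frame = base frame: x ahead of the robot, y to its left, z up, the work surface at z = 0. Lengths are in m, angles in rad, forces in N, time in s.
With the tool pointing down it reaches from about 0.35 to 0.775 m from the base axis. Payload 5.5 kg.
Tool frame: the origin (TCP) lies on the centre line of the jaws, within the pads' length; the fingertips stand 11 mm ahead of it and the grasp point (between the pads) lies 8 mm behind it (env.tip_extent is the distance from the TCP to the fingertips, in m); z points along the fingers, y is the line along which they close (so a half turn about z gives the same grasp; the last joint's range is limited). The gripper opens to 85 mm and grips with 20 to 120 N. Pads are 22 mm wide; open, the fingers measure 114 mm over their backs; the gripper's body (76 mm by 85 mm) begins 54 mm behind the grasp point. The pads swing forward as they close: fully open they stand 13 mm farther back than shut.
Start: joints at [-1.282, 0.313, 0.046, 1.304, 0, 1.431], TCP at [0.239, -0.523, 0.242] pointing down, gripper open.
Joint ranges: [-2.76, 2.76], [-0.86, 1.69], [-1.03, 1.26], [-2.2, 2.34], [-1.47, 1.5], [-3.14, 3.14]. Speed limits (rad/s): [2.57, 2.57, 3.14, 3.14, 3.14, 3.14].

### API

Orientations are given as a unit quaternion [w, x, y, z].
In Python, from workcell import env gives the robot as it stands.
- The arm moves only by the shell command python3 -m jog 'ROWS' [FORCE]. ROWS is JSON, a list of rows, each a list of 5 numbers: the gripper's target within -1 to 1 (shut at 1, half-way at 0, fully open at -1), then the shift along the tool's x, y, z in m, then the turn about the tool's z in degrees. In form: [[fingers, tx, ty, tz, turn], ...]. A call has 1 to 5 rows; each row shifts and turns the commanded pose from where the row before left it, along the tool's axes as they then stand; what a row does not reach is not made up. A row lasts 1/12 s, in which the tool goes at most 41.7 mm and 7.16 degrees, less where a joint would pass 70% of its speed; a pose out of reach is approached as far as the arm can. A call is refused whole if a number of a shift passes 0.0417 or a number of a turn 7.16, either way. A call with a gripper value outside its range is refused whole. The fingers move at their own pace and stop on an object; FORCE is the grip in N (left out, the last holds). Time passes only in rows, so rows that do not move let the fingers close. It gives the time, the measured TCP pose, the force, the opening and the grip force at its end, in the units of the state.
- env.get_state(): the state, without advancing time (a new reading comes with each control period).
- env.read_camera(name): name is "scene" or "top" or "wrist"; returns a dict with "img" (480x640x3 uint8, red, green, blue), "fov_y" (degrees; the focal length in pixels is half the picture's height over the tangent of half this angle, whatever the lens; pixels are square), "cx", "cy" (the principal point, pixels), "T" (4x4, takes a point from camera to world coordinates). Camera axes: x right, y up, looking along -z (the intrinsics and any distortion apply to the point x, -y, -z); pixel columns grow to the right and rows downward; lengths in m; the calibration is good to about 2 mm. A picture is of the moment at which its call begins. There is no depth.
- env.hand_in(): hands the job in; it is judged then, once.
The state is a dict: "clock": time; "joint_pos": joint angles; "qvel": joint speeds; "tau": joint torques, N m; "tcp_pos": TCP position; "orientation": TCP orientation; "wrist_force": force on the tool from outside, world axes, zero at the start; "ft_torque": the same for the moment, N m; "finger_gap": finger opening in m; "grip_force": force on a finger pad.
Only numpy, scipy, OpenCV 4.12 (cv2) and the standard library are available. Lean on these libraries where they do the work, as an engineer would, in place of code of your own. Each camera call takes 0.05 s, during which the arm holds its last target. There are 200 camera calls.

### The job

Turn the circuit board over in its swivelling bench holder so that the solder side faces up and the board is level, ready for soldering. Push it round with the fingertips or the outside of the fingers, on the bare strips along its long edges: do not take the board between the fingers, do not press on the components, and do not lift, rock or shove the holder. Leave the other things on the mat where they are, and finish clear of everything.

Things in the scene. Friction and masses are not known exactly. Their poses are not given: they have to be found in the camera images.
- holder: Circuit board holder, 1.5 to 2.1 kg, loose on rubber feet; 150 mm (x) by 265 mm (y). On two feet joined by low rods stand uprights 26 mm wide (x), 12 mm thick, at y = -109 and +109 mm, 139 mm high; the board swivels between them on an axis along y, 125 mm up. Knobs outside the uprights. Origin: centre of underside, z up; x points roughly away from the robot (within 0.55 rad).
- board (a joint): Swivel angle (rad): 0 = level, components up; positive = the edge on the holder's +x side goes down, the -x edge up. Starts within 0.5 of 0. Turns freely either way past a half turn: +3.14 and -3.14 are both level, solder side up. Balanced, with pivot friction of about 0.09 N m (2 N at an edge moves it), no detents: it stays where it is left.
- board_mid (a point): Centre of the green board, on the swivel axis, 125 mm above the bench; turns with it: y along the axis, z out of the component side (down when done). Board 100 mm (x) by 160 mm (y), 2 mm thick, long edges at x = -50 and +50 mm, where both faces are bare for 15 mm. Its short edges sit in black jaws, 70 mm (x), 12 mm thick, 76 to 92 mm out along y.
- components: Components on the board's z side (origin and axes as board_mid), within 33 mm of the axis in x and 68 mm in y: a flat chip 4 mm high in the middle, taller parts at |y| above 30 mm, up to 15 mm from the board's middle plane. The solder side has only rows of solder joints, 4 mm from the middle plane, within 20 mm of the axis.
- spool_mid (a point): Bystander: reel of solder, upright, 60 mm across, 40 mm high, near one end of the holder. Point: its centre.
- flux_mid (a point): Bystander: small white bottle with a black cap, 34 mm across, 85 mm high, near the other end of the holder. Point: its centre.
- driver_mid (a point): Bystander: small black-handled screwdriver, 150 mm long, lying beyond the holder, about 20 mm high. Point: near its middle.
- cleaner_mid (a point): Bystander: black pot of brass wool for cleaning soldering tips, 80 mm across, 50 mm high, beside the holder on its far side. Point: its centre.

How it is judged:
At the end, for the whole second after the job is handed in: The board is turned over, solder side up and level within 10 degrees, and at rest; the holder stands flat within 30 mm of where it was; the four bystanders are within 30 mm of where they were (angle between board_mid's own z axis and vertical above 2.967 rad and velocity of joint board between -0.05 and 0.05 rad/s and distance of each of holder, spool_mid, flux_mid, driver_mid, cleaner_mid from where it was at the start of the episode below 0.03 m and angle between holder's own z axis and vertical below 0.03 rad and linear speed of holder below 0.02 m/s); the robot touches nothing.
It fails at once if the holder is lifted off its feet or rocked (raised by 10 mm or leaning by more than 7 degrees) (height (world z) of holder above 0.01 m or angle between holder's own z axis and vertical above 0.12 rad).
It fails at once if the holder is shoved more than 40 mm (distance of holder from where it was at the start of the episode above 0.04 m).
It fails at once if the robot presses on the components with more than 3 N (contact force between any of the fingers, the arm and components above 3 N).
It fails at once if the board is taken between the fingers (the point between the finger pads lies inside the board) (z of the grasp point in the frame of board_mid between -0.004 and 0.004 m and x of the grasp point in the frame of board_mid between -0.05 and 0.05 m and y of the grasp point in the frame of board_mid between -0.08 and 0.08 m).
It fails at once if a bystander is pushed away or lifted (moved by 40 mm) (distance of any of spool_mid, flux_mid, driver_mid, cleaner_mid from where it was at the start of the episode above 0.04 m).
It also fails if it takes over 58 s, if anything falls off the work surface, if the arm or the gripper's body presses on something with over 40 N, if the wrist force passes 120 N, or if a joint passes its speed limit or range.

## Working session

There is one attempt and no reset: what is moved stays moved. The work goes in short steps, Python scripts to look and compute and a shell command to move; the robot and the scene stay as the last step left them, time stands still between calls to the robot, and variables do not carry over. Pictures are saved under pics/ and viewed, at most 10 in all, crops included, and the job is handed in when it is done.

```bash
mkdir -p pics; ls; python3 - <<'E'
from workcell import env
import cv2,numpy as np
s=env.get_state();print(s)
for n in ["scene","top"]:
    c=env.read_camera(n);cv2.imwrite(f"pics/{n}0.png",c["img"][:,:,::-1]);print(n,{k:v for k,v in c.items() if k!="img"})
E
```

```text
pics
{'clock': 0.0, 'joint_pos': array([-1.28163983e+00,  3.14009884e-01,  4.49489690e-02,  1.30360677e+00,
       -6.80459096e-06,  1.43121761e+00]), 'qvel': array([ 0.00033912,  0.00058361,  0.00062738,  0.00136045, -0.00142159,
       -0.0003737 ]), 'tau': array([ 1.05165032e-03, -4.80632937e+01,  2.98528719e+01,  1.96679123e-02,
        3.06158222e-05, -5.47690746e-06]), 'tcp_pos': array([ 0.23889358, -0.52246549,  0.2413912 ]), 'orientation': array([-9.32808624e-04,  9.77110690e-01,  2.12729461e-01, -7.33059170e-05]), 'wrist_force': array([ 0.70164938,  0.06437761, -0.13417605]), 'ft_torque': array([0.01069841, 0.0081196 , 0.01664849]), 'grip_force': 0.0, 'finger_gap': 0.08538578073079596}
scene {'fov_y': 42.71019863478959, 'cx': 317.0590494227308, 'cy': 244.90410283379182, 'T': array([[ 0.84161519, -0.31488348,  0.43878498,  1.14802086],
       [ 0.54006787,  0.49557074, -0.68024726, -0.79266329],
       [-0.00325037,  0.8094801 ,  0.58713831,  0.84582363],
       [ 0.        ,  0.        ,  0.        ,  1.        ]])}
top {'fov_y': 53.468239080276234, 'cx': 321.0713465809005, 'cy': 241.93650418633385, 'T': array([[-0.00993237,  0.99693967, -0.07754117,  0.54128858],
       [-0.99995004, -0.00981522,  0.00189175,  0.03521877],
       [ 0.00112488,  0.07755608,  0.99698736,  1.11771922],
       [ 0.        ,  0.        ,  0.        ,  1.        ]])}
```

View pics/scene0.png

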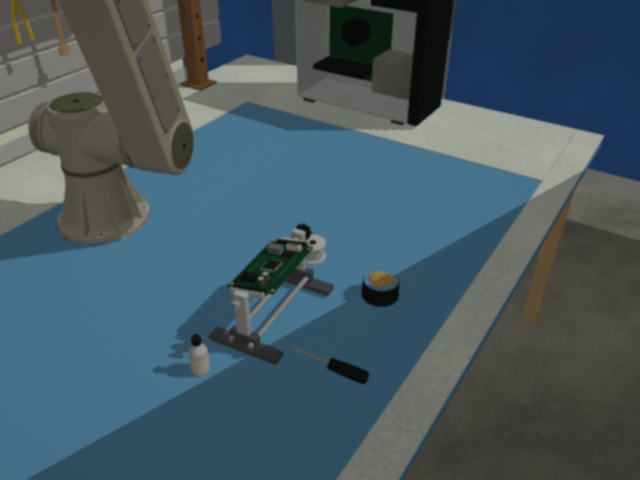

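View pics/top0.png

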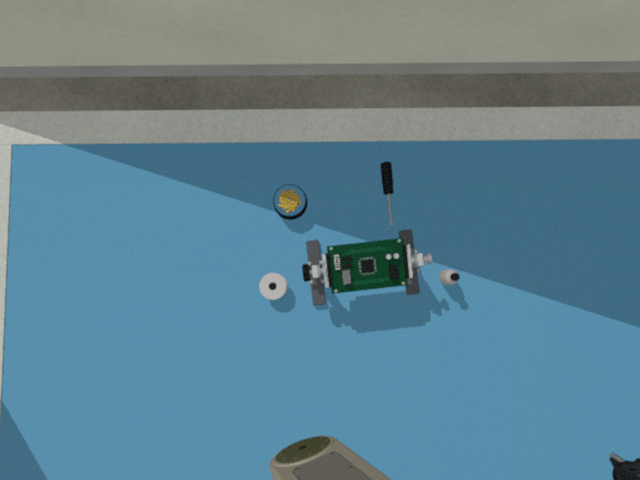

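The scene view shows the board near (272,265) with its components up, the bottle at (199,358), the reel at (315,248), the pot at (380,288) and the screwdriver at (335,365). In the top view the board is centred at about (368,266). I'll fit its pose to the green masks in both views.

```bash
cat > h.py <<'E'
import numpy as np,cv2
from scipy.optimize import minimize
def proj(c,P):
    P=np.asarray(P,float);T=c["T"];q=(P-T[:3,3])@T[:3,:3];f=240/np.tan(np.radians(c["fov_y"]/2))
    return np.c_[c["cx"]+f*q[:,0]/-q[:,2],c["cy"]+f*-q[:,1]/-q[:,2]]
def unproj(c,u,v,z):
    f=240/np.tan(np.radians(c["fov_y"]/2));d=c["T"][:3,:3]@np.array([(u-c["cx"])/f,-(v-c["cy"])/f,-1]);o=c["T"][:3,3]
    return o+d*(z-o[2])/d[2]
def corners(p,L=.078,W=.05,x0=-1):
    x,y,yaw,t=p;a=np.array([np.cos(yaw),np.sin(yaw),0]);b=np.array([-a[1],a[0],0])
    e=a*np.cos(t)+np.array([0,0,-np.sin(t)])
    return np.array([np.r_[x,y,.125]+i*W*e+j*L*b for i,j in [(1,1),(1,-1),(-1,-1),(-1,1)]])
def gmask(img,c0,r=70):
    i=img.astype(int);m=((i[...,1]>i[...,0]+12)&(i[...,1]>i[...,2]+8)).astype(np.uint8)
    w=np.zeros_like(m);cv2.circle(w,tuple(int(k) for k in c0),r,1,-1);m*=w
    m=cv2.morphologyEx(m,cv2.MORPH_CLOSE,np.ones((5,5)))
    cs,_=cv2.findContours(m,0,2);o=np.zeros_like(m);cv2.drawContours(o,[cv2.convexHull(np.vstack([k for k in cs if len(k)>8]))],-1,1,-1);return o
def fit(cams,p0,fix=None):
    ms=[gmask(c["img"],proj(c,[[p0[0],p0[1],.125]])[0]) for c in cams]
    ms=[cv2.GaussianBlur(cv2.resize(m.astype(np.float32),None,fx=2,fy=2,interpolation=cv2.INTER_LINEAR),(0,0),1.5) for m in ms]
    def cost(p):
        p=np.asarray(p) if fix is None else np.r_[fix,p];s=0
        for c,m in zip(cams,ms):
            r=np.zeros(m.shape,np.float32);cv2.fillConvexPoly(r,np.round((proj(c,corners(p))*2+.5)*16).astype(np.int32),1,cv2.LINE_AA,4)
            r=cv2.GaussianBlur(r,(0,0),1.5);s+=np.abs(r-m).sum()/m.sum()
        return s
    x0=np.array(p0 if fix is None else p0[3:]);st=np.array([.01,.01,.1,.2])[-len(x0):]
    best=None
    for t in (-.4,0,.4):
        a=x0.copy();a[-1]+=t
        r=minimize(cost,a,method="Nelder-Mead",options=dict(initial_simplex=np.vstack([a]+[a+np.eye(len(a))[i]*st for i in range(len(a))]),xatol=1e-4,fatol=1e-4))
        if best is None or r.fun<best.fun:best=r
    return best
E
python3 - <<'E'
from h import *;from workcell import env
s,t=[env.read_camera(n) for n in("scene","top")]
p=unproj(t,368,266,.125);print(p)
r=fit([s,t],[p[0],p[1],0,0]);print(r.x,r.fun)
for c in (s,t):
    im=c["img"][:,:,::-1].copy();cv2.polylines(im,[np.round(proj(c,corners(r.x))).astype(int)],1,(0,0,255))
    q=proj(c,[[r.x[0],r.x[1],.125]])[0].astype(int);k=im[q[1]-60:q[1]+60,q[0]-80:q[0]+80];c["k"]=cv2.resize(k,None,fx=4,fy=4,interpolation=2)
cv2.imwrite("pics/fit0.png",cv2.resize(np.vstack([s["k"],t["k"]]),(400,600)))
for n,u,v,z in[("spool",273,286,.04),("flux",454,277,.085),("pot",290,202,.05),("drv handle",386,178,.01),("drv tip",391,224,.01)]:print(n,unproj(t,u,v,z).round(3))
E
```

```text
[ 0.56729191 -0.06385688  0.125     ]
[ 0.57074764 -0.0618385   0.09125047 -0.21170743] 0.1765502691268921
spool [0.527 0.142 0.04 ]
flux [ 0.543 -0.253  0.085]
pot [0.716 0.103 0.05 ]
drv handle [ 0.777 -0.121  0.01 ]
drv tip [ 0.668 -0.131  0.01 ]
```

View pics/fit0.png

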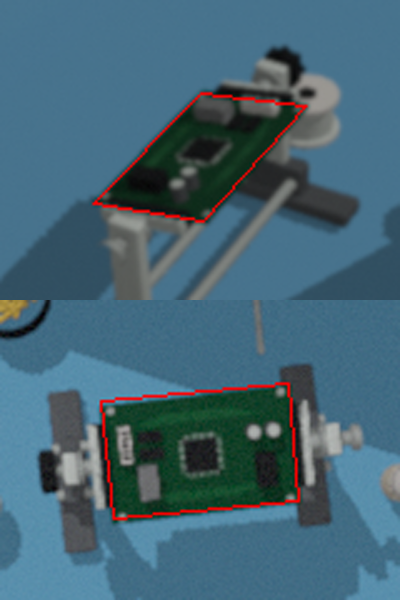

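The fit is good: holder at about (0.571, -0.062), yaw 0.091, board tilt -0.21. The plan is to shut the fingers and press the far bare strip down at mid-length until the board is past 60°. Then I'll push the raised edge over from the robot side, on the solder face. First I turn the tool by 19.3° and shut the fingers.

```bash
cat > st.py <<'E'
from h import *;from workcell import env
import sys
H=[.5707,-.0618];Y=.0913
s=env.get_state();d=s["tcp_pos"][:2]-H;w,x,y,z=s["orientation"]
R=cv2.Rodrigues(np.array([0,0,-Y]))[0][:2,:2]@d
print("u,v,tipz mm",(np.r_[R,s["tcp_pos"][2]-env.tip_extent]*1000).round(1),"toolx yaw",round(2*np.arctan2(y,x)-Y,4),"F",s["wrist_force"].round(1),"t",round(s["clock"],2),"gap",round(s["finger_gap"],3),env.tip_extent)
if len(sys.argv)>1:
    c=[env.read_camera(n) for n in sys.argv[2:]];r=fit(c,[*H,Y,float(sys.argv[1])],fix=np.r_[H,Y]);print("tilt",r.x,r.fun)
E
python3 -m jog '[[1,0,0,0,6.4],[1,0,0,0,6.4],[1,0,0,0,6.5],[1,0,0,0,0],[1,0,0,0,0]]' 30; python3 st.py
```

```text
clock: 0.62
tcp_pos: [0.239, -0.5229, 0.2421]
orientation: [-0.0, 0.999, 0.048, -0.0]
wrist_force: [1.1, 0.5, 0.7]
finger_gap: 0.0255
grip_force: 0.0
u,v,tipz mm [-372.3 -428.9  231.1] toolx yaw 0.0038 F [1.1 0.5 0.7] t 0.62 gap 0.026 0.011
```

```bash
python3 -m jog '[[1,0.028,-0.0285,0,0],[1,0.028,-0.0285,0,0],[1,0.028,-0.0285,0,0],[1,0.028,-0.0285,0,0],[1,0.028,-0.0285,0,0]]' && python3 -m jog '[[1,0.028,-0.0285,0,0],[1,0.028,-0.0285,0,0],[1,0.028,-0.0285,0,0],[1,0.028,-0.0285,0,0],[1,0.028,-0.0285,0,0]]' && python3 -m jog '[[1,0.028,-0.0285,0,0],[1,0.028,-0.0285,0,0],[1,0.028,-0.0285,0,0],[1,0.028,-0.0285,0,0],[1,0.028,-0.0285,0,0]]' && python3 -m jog '[[1,0,0,0,0],[1,0,0,0,0]]'; python3 st.py
```

```text
clock: 1.03
tcp_pos: [0.3661, -0.3668, 0.2423]
orientation: [0.0, 0.999, 0.047, 0.0]
wrist_force: [0.9, -0.6, 1.4]
finger_gap: -0.0005
grip_force: 0.0
clock: 1.45
tcp_pos: [0.4927, -0.2117, 0.2425]
orientation: [0.0, 0.999, 0.048, 0.0]
wrist_force: [0.1, -1.0, 0.2]
finger_gap: 0.0003
grip_force: 0.0
clock: 1.87
tcp_pos: [0.619, -0.0569, 0.2423]
orientation: [0.0, 0.999, 0.048, 0.0]
wrist_force: [1.3, -0.2, 0.3]
finger_gap: 0.0002
grip_force: 0.0
clock: 2.03
tcp_pos: [0.6188, -0.0566, 0.2414]
orientation: [-0.0, 0.999, 0.049, -0.0]
wrist_force: [-0.4, -0.1, -0.8]
finger_gap: -0.0
grip_force: 0.0
u,v,tipz mm [ 48.4   0.8 230.4] toolx yaw 0.0073 F [-0.4 -0.1 -0.8] t 2.03 gap -0.0 0.011
```

```bash
python3 -m jog '[[1,0,0,0.03,0],[1,0,0,0.03,0],[1,0,0,0.018,0],[1,0,0,0,0]]'; python3 st.py; python3 - <<'E'
from workcell import env
import cv2,numpy as np
a=env.read_camera("scene")["img"][180:340,180:400,::-1];b=env.read_camera("wrist")["img"][:,:,::-1]
cv2.imwrite("pics/p1.png",np.vstack([cv2.resize(a,(440,320),interpolation=2),cv2.resize(b,(440,280))[:, :]]))
E
```

```text
clock: 2.37
tcp_pos: [0.6144, -0.0593, 0.1597]
orientation: [-0.001, 0.999, 0.046, -0.004]
wrist_force: [-0.8, 0.7, -0.9]
finger_gap: 0.0001
grip_force: 0.0
u,v,tipz mm [ 43.8  -1.5 148.7] toolx yaw 0.0009 F [-0.8  0.7 -0.9] t 2.37 gap 0.0 0.011
```

View pics/p1.png

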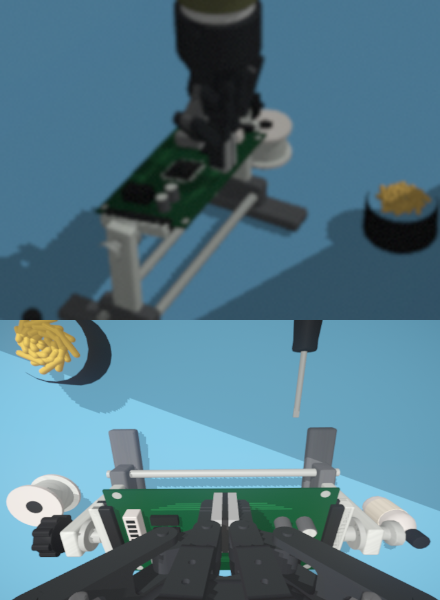

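The picture shows the shut fingertips over the middle of the far strip, at about (225,505) in the lower (wrist) half, just inside the far edge at row 490. u settled at about 44 mm, so I'll shift outward a few mm and go down in small steps.

```bash
python3 -m jog '[[1,0.006,0,0,0],[1,0,0,0,0]]'; python3 st.py; python3 -m jog '[[1,0,0,0.005,0],[1,0,0,0.005,0],[1,0,0,0.005,0],[1,0,0,0.005,0],[1,0,0,0,0]]'; python3 st.py -.1 top scene
```

```text
clock: 2.63
tcp_pos: [0.6261, -0.059, 0.1666]
orientation: [0.001, 0.999, 0.046, 0.002]
wrist_force: [0.6, 0.3, -0.0]
finger_gap: -0.0004
grip_force: 0.0
u,v,tipz mm [ 55.4  -2.3 155.6] toolx yaw 0.0004 F [ 0.6  0.3 -0. ] t 2.63 gap -0.0 0.011
clock: 3.05
tcp_pos: [0.6238, -0.0581, 0.1432]
orientation: [-0.0, 0.999, 0.046, -0.0]
wrist_force: [-0.9, -0.6, 0.3]
finger_gap: 0.0
grip_force: 0.0
u,v,tipz mm [ 53.3  -1.1 132.2] toolx yaw 0.0008 F [-0.9 -0.6  0.3] t 3.05 gap 0.0 0.011
tilt [-1.59140625] 1.5400149822235107
```

```bash
python3 -m jog '[[1,0,0,0.004,0],[1,0,0,0.004,0],[1,0,0,0.004,0],[1,-0.001,0,0.005,0],[1,-0.001,0,0.004,0]]'; python3 -m jog '[[1,-0.002,0,0.0042,0],[1,-0.0025,0,0.0042,0],[1,-0.0025,0,0.0042,0],[1,0,0,0,0],[1,0,0,0,0]]'; python3 st.py;  python3 - <<'E'
from workcell import env
import cv2,numpy as np
a=env.read_camera("scene")["img"][180:340,180:400,::-1];b=env.read_camera("wrist")["img"][:,:,::-1]
cv2.imwrite("pics/p2.png",np.vstack([cv2.resize(a,(400,290),interpolation=2),cv2.resize(b,(400,300))]))
E
```

```text
clock: 3.57
tcp_pos: [0.6225, -0.0583, 0.1229]
orientation: [0.0, 0.999, 0.046, 0.001]
wrist_force: [4.0, 0.7, 1.5]
finger_gap: -0.0001
grip_force: 1.1
clock: 3.98
tcp_pos: [0.6137, -0.059, 0.1099]
orientation: [-0.0, 0.999, 0.046, -0.001]
wrist_force: [-0.7, -0.7, -0.7]
finger_gap: -0.0001
grip_force: 0.0
u,v,tipz mm [43.1 -1.1 98.9] toolx yaw 0.0004 F [-0.7 -0.7 -0.7] t 3.98 gap -0.0 0.011
```

View pics/p2.png

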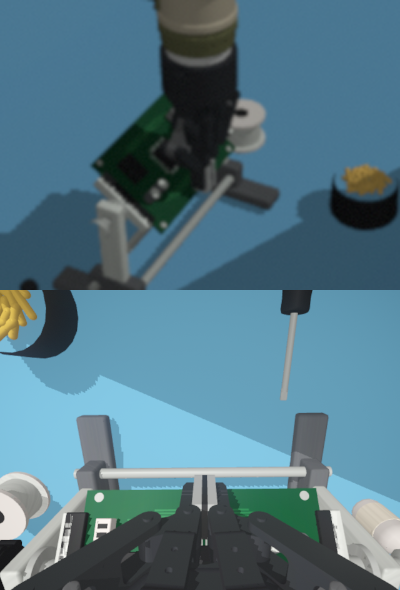

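The far edge is now down by about 40°, with the fingertips on the strip and clear of the parts. I'll carry on along the arc to about 65°.

```bash
python3 -m jog '[[1,-0.0027,0,0.003,0],[1,-0.0027,0,0.003,0],[1,-0.003,0,0.0022,0],[1,-0.003,0,0.0022,0],[1,-0.003,0,0.0015,0]]'; python3 -m jog '[[1,0,0,0,0],[1,0,0,0,0]]'; python3 st.py
```

```text
clock: 4.5
tcp_pos: [0.6008, -0.0604, 0.0985]
orientation: [0.0, 0.999, 0.046, 0.0]
wrist_force: [2.7, 0.8, -0.2]
finger_gap: 0.0
grip_force: 1.3
clock: 4.67
tcp_pos: [0.5999, -0.0603, 0.0985]
orientation: [-0.0, 0.999, 0.046, -0.001]
wrist_force: [0.4, 0.5, -0.5]
finger_gap: 0.0001
grip_force: 0.3
u,v,tipz mm [29.2 -1.2 87.5] toolx yaw 0.0005 F [ 0.4  0.5 -0.5] t 4.67 gap 0.0 0.011
```

```bash
python3 -m jog '[[1,0.02,0,-0.002,0],[1,0,0,-0.035,0],[1,0,0,-0.035,0],[1,0,0,-0.035,0],[1,0,0,-0.03,0]]'; python3 -m jog '[[1,-0.035,0,0,0],[1,-0.04,0,0,0],[1,-0.04,0,0,0],[1,0,0,0,0],[1,0,0,0,0]]';python3 st.py; python3 - <<'E'
from workcell import env
import cv2,numpy as np
a=env.read_camera("scene")["img"][180:340,180:400,::-1];b=env.read_camera("wrist")["img"][:,:,::-1]
cv2.imwrite("pics/p3.png",np.vstack([cv2.resize(a,(400,290),interpolation=2),cv2.resize(b,(400,300))]))
E
```

```text
clock: 5.08
tcp_pos: [0.6199, -0.0584, 0.2376]
orientation: [0.0, 0.999, 0.046, -0.001]
wrist_force: [0.9, -0.3, 1.0]
finger_gap: 0.0
grip_force: 0.0
clock: 5.5
tcp_pos: [0.5029, -0.0686, 0.2355]
orientation: [-0.0, 0.999, 0.045, -0.001]
wrist_force: [0.6, 0.1, 1.0]
finger_gap: 0.0001
grip_force: 0.0
u,v,tipz mm [-68.2  -0.6 224.5] toolx yaw -0.0004 F [0.6 0.1 1. ] t 5.5 gap 0.0 0.011
```

View pics/p3.png

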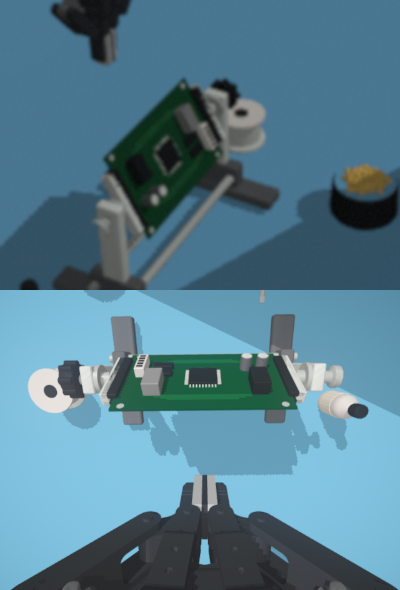

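The board stands at about 60° with its raised edge toward the robot, and the fingertips are clear in front of it. I'll lower to about 152 mm and push the edge over.

```bash
python3 -m jog '[[1,0,0,0.036,0],[1,0,0,0.036,0],[1,0,0,0,0],[1,0.01,0,0,0],[1,0.01,0,0,0]]'; python3 -m jog '[[1,0.008,0,0,0],[1,0.008,0,0,0],[1,0.007,0,0,0],[1,0.006,0,0,0],[1,0.004,0,0,0]]'; python3 -m jog '[[1,0,0,0,0],[1,0,0,0,0]]';python3 st.py; python3 - <<'E'
from workcell import env
import cv2,numpy as np
a=env.read_camera("scene")["img"][180:340,180:400,::-1];b=env.read_camera("wrist")["img"][:,:,::-1]
cv2.imwrite("pics/p4.png",np.vstack([cv2.resize(a,(400,290),interpolation=2),cv2.resize(b,(400,300))]))
E
```

```text
clock: 6.02
tcp_pos: [0.528, -0.0674, 0.1651]
orientation: [0.0, 0.999, 0.046, 0.001]
wrist_force: [0.6, -0.1, 1.4]
finger_gap: -0.0001
grip_force: 0.0
clock: 6.43
tcp_pos: [0.56, -0.0642, 0.1643]
orientation: [0.0, 0.999, 0.046, 0.0]
wrist_force: [-3.7, -1.0, 2.1]
finger_gap: -0.0001
grip_force: 1.6
clock: 6.6
tcp_pos: [0.5594, -0.0641, 0.1638]
orientation: [0.0, 0.999, 0.046, 0.0]
wrist_force: [-0.8, -0.2, 0.5]
finger_gap: -0.0001
grip_force: 0.0
u,v,tipz mm [-11.4  -1.3 152.8] toolx yaw 0.0008 F [-0.8 -0.2  0.5] t 6.6 gap -0.0 0.011
```

View pics/p4.png

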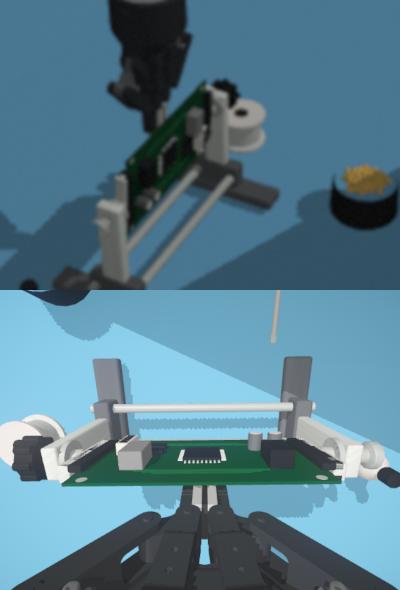

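The board is now nearly upright, with the fingers touching its solder side. I'll back off slightly, raise to the strip and follow the arc to about 150°.

```bash
python3 -m jog '[[1,-0.004,0,-0.008,0],[1,0,0,-0.007,0],[1,0.005,0,0,0],[1,0.0043,0,0.0006,0],[1,0.0043,0,0.0006,0]]'; python3 -m jog '[[1,0.0043,0,0.0006,0],[1,0.0044,0,0.0022,0],[1,0.0044,0,0.0024,0],[1,0.0044,0,0.0024,0],[1,0,0,0,0]]'; python3 st.py;python3 -m jog '[[1,0.0039,0,0.0034,0],[1,0.0039,0,0.0034,0],[1,0.0039,0,0.0034,0],[1,0,0,0,0],[1,0,0,0,0]]'; python3 st.py; python3 - <<'E'
from workcell import env
import cv2,numpy as np
a=env.read_camera("scene")["img"][180:340,180:400,::-1];b=env.read_camera("wrist")["img"][:,:,::-1]
cv2.imwrite("pics/p5.png",np.vstack([cv2.resize(a,(400,290),interpolation=2),cv2.resize(b,(400,300))]))
E
```

```text
clock: 7.12
tcp_pos: [0.5689, -0.0634, 0.1782]
orientation: [0.0, 0.999, 0.046, 0.0]
wrist_force: [-1.5, -0.8, 1.7]
finger_gap: 0.0003
grip_force: 1.1
clock: 7.53
tcp_pos: [0.5866, -0.0615, 0.1689]
orientation: [-0.0, 0.999, 0.046, -0.0]
wrist_force: [-0.0, 0.6, -0.5]
finger_gap: -0.0004
grip_force: 0.0
u,v,tipz mm [ 15.8  -1.2 157.9] toolx yaw 0.0009 F [-0.   0.6 -0.5] t 7.53 gap -0.0 0.011
clock: 7.95
tcp_pos: [0.5979, -0.0605, 0.1592]
orientation: [-0.0, 0.999, 0.046, 0.0]
wrist_force: [0.1, -0.2, 0.3]
finger_gap: -0.0001
grip_force: 0.0
u,v,tipz mm [ 27.2  -1.2 148.2] toolx yaw 0.0008 F [ 0.1 -0.2  0.3] t 7.95 gap -0.0 0.011
```

View pics/p5.png

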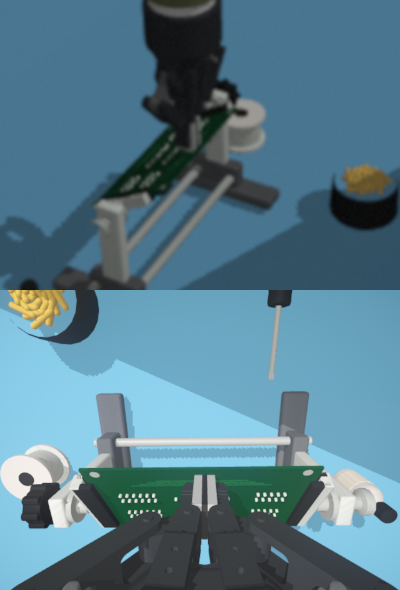

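The solder side is up, with the far edge still about 30° high and the fingertips on the bare strip. Pressing it the rest of the way down.

```bash
python3 -m jog '[[1,0.0025,0,0.0035,0],[1,0.002,0,0.0035,0],[1,0.0018,0,0.0035,0],[1,0.001,0,0.004,0],[1,0.001,0,0.004,0]]'; python3 -m jog '[[1,0.001,0,0.0035,0],[1,0,0,0,0],[1,0,0,0,0],[1,0,0,0,0]]'; python3 st.py; python3 -m jog '[[1,0,0,-0.015,0],[1,0,0,-0.035,0],[1,0,0,-0.035,0],[1,-0.04,0,-0.02,0],[1,-0.04,0,0,0]]'; python3 -m jog '[[1,-0.04,0,0,0],[1,-0.04,0,0,0],[1,-0.04,0,0,0],[1,0,0,0,0],[1,0,0,0,0]]'; python3 st.py 0 top scene;  python3 - <<'E'
from workcell import env
from h import *
p=[]
for n in("scene","top"):
    c=env.read_camera(n);q=proj(c,[[.5707,-.0618,.125]])[0].astype(int);p.append(cv2.resize(c["img"][q[1]-60:q[1]+60,q[0]-80:q[0]+80,::-1],(400,300),interpolation=2))
    if n=="top": print(fit([c],[.5707,-.0618,.0913,0]).x)
cv2.imwrite("pics/p6.png",np.vstack(p))
E
```

```text
clock: 8.47
tcp_pos: [0.6058, -0.0599, 0.1409]
orientation: [0.0, 0.999, 0.046, -0.0]
wrist_force: [-2.0, -0.8, 2.7]
finger_gap: 0.0001
grip_force: 1.1
clock: 8.8
tcp_pos: [0.6072, -0.0597, 0.1377]
orientation: [-0.0, 0.999, 0.046, 0.0]
wrist_force: [-0.1, 0.4, -0.5]
finger_gap: -0.0
grip_force: 0.0
u,v,tipz mm [ 36.5  -1.3 126.7] toolx yaw 0.0007 F [-0.1  0.4 -0.5] t 8.8 gap -0.0 0.011
clock: 9.22
tcp_pos: [0.5337, -0.0678, 0.246]
orientation: [0.002, 0.999, 0.047, 0.005]
wrist_force: [-0.0, -0.2, 0.3]
finger_gap: -0.0003
grip_force: 0.0
clock: 9.63
tcp_pos: [0.4087, -0.0777, 0.242]
orientation: [0.0, 0.999, 0.045, 0.001]
wrist_force: [0.6, 0.2, 0.3]
finger_gap: 0.0
grip_force: 0.0
u,v,tipz mm [-162.8   -1.1  231. ] toolx yaw -0.0008 F [0.6 0.2 0.3] t 9.63 gap 0.0 0.011
tilt [-0.00351562] 0.11916504800319672
[ 0.56890802 -0.06166747  0.09976581  0.14860788]
```

View pics/p6.png

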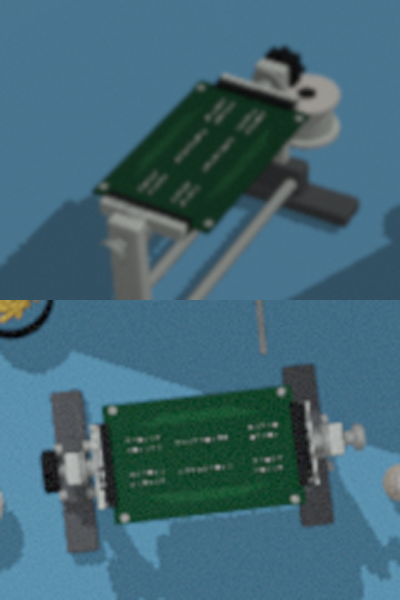

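The solder side is up. The two-view fit gives a tilt of about 0 rad, the holder stands where it was, and the arm is clear of everything.

```bash
python3 -c "
from workcell import env
print(env.hand_in())"
```

```text
the job is handed in; nothing more can be done
None
```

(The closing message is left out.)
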